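Tilt the chain guide into the chain case

ROBOT

A 7-joint arm with a two-finger parallel gripper is mounted at the origin on a cart in front of the work surface, level with it; the furniture and walls round the work are solid. World frame = base frame: x ahead of the robot, y to its left, z up, the work surface at z = 0. Lengths are in m, angles in rad, forces in N, time in s.
With the tool pointing down it reaches from about 0.35 to 0.9 m from the base axis. Payload 19.9 kg.
Tool frame: the origin (TCP) lies at the very end of the fingers, on their centre line; the grasp point (between the pads) lies 19 mm behind it (hold_point_z is the z of the grasp point in the tool frame, in m); z points along the fingers, y is the line along which they close (so a half turn about z gives the same grasp; the last joint's range is limited). The gripper opens to 85 mm and grips with 20 to 120 N. Pads are 22 mm wide; open, the fingers measure 114 mm over their backs; the gripper's body (76 mm by 85 mm) begins 54 mm behind the grasp point. The pads swing forward as they close: fully open they stand 13 mm farther back than shut.
Start: joints at [1.107, 0.417, -0.01, 1.614, 0.005, 1.111, -0.053], TCP at [0.256, -0.57, 0.231] pointing down, gripper open.
Joint ranges: [-2.81, 2.81], [-0.39, 2.02], [-1.27, 1.25], [0.06, 2.57], [-1.19, 4.33], [0.19, 2], [-2.82, 2.82]. Speed limits (rad/s): [1.89, 1.89, 2.39, 2.39, 3.01, 3.01, 3.01].

INTERFACE

Orientations are given as a unit quaternion [x, y, z, w].
In Python, from plant import * gives the robot as it stands. Calls block until the motion is done:
- move_ptp(position, orientation): joint-space move of the TCP to a pose.
- movel(position, frame=None, speed=0.15, stop_force=None): straight line of the TCP; frame=None keeps the orientation; speed is the mean speed in m/s. With stop_force (N) it stops when the force on the tool has changed by that much, and returns True; else False.
- movej(angles): joint-space move.
- grip(opening): finger opening in m; the grip force is fixed at half the most; returns when the fingers have stopped.
- dwell(seconds).
- solve_ik(position, orientation): joint angles nearest the present ones, or None.
- state(): the state.
- grab_frame(name): name is "side" or "top"; returns (picture, depth): 400x640x3 uint8, red, green, blue; 400x640 float32, m along the optical axis (not along the pixel's ray), 0 where there is no reading.
- calibration(name): a dict with "mtx" (3x3 intrinsics, pixels), "R" (3x3) and "t" (3): a world point X has camera coordinates R X + t. Camera axes: x right, y down, z forward; pixel columns grow to the right and rows downward; lengths in m; the calibration is good to about 2 mm. A picture is of the moment at which its call begins. calibration takes no time and is no camera call.
A pose or a line that the arm cannot do raises PlanningError and nothing moves.
- close_job(): hands the job in; it is judged then, once.
The state is a dict: "time": time; "joint_pos": joint angles; "joint_velocities": joint speeds; "joint_efforts": joint torques, N m; "tool_pos": TCP position; "orientation": TCP orientation; "force": force on the tool from outside, world axes, zero at the start; "wrist_torque": the same for the moment, N m; "width": finger opening in m; "grip_force": force on a finger pad.
Only numpy, scipy, OpenCV 4.12 (cv2) and the standard library are available. Lean on these libraries where they do the work, as an engineer would, in place of code of your own. Each camera call takes 0.05 s, during which the arm holds its last target. There are 200 camera calls.

TASK

Fit the loose L-shaped steel chain guide into the grey chain case: tilt it and feed its foot, toe first, through the slot in the case's cover so that the foot goes under the large closed front part of the cover, then right it so that it stands upright with its foot flat on the case floor and its leg sticking up out of the slot, and let go. Then slide the gate on the cover fully shut behind the leg. Leave the masking-tape roll, the tape measure and the small bottle where they stand.

Things in the scene. Friction and masses are not known exactly. Their poses are not given: they have to be found in the camera images.
- guide: Chain guide: loose L of plain steel plate, 6 mm thick, 40 mm wide (y), about 0.18 kg, standing on its foot. Origin: on the underside, below the middle of the leg. z goes up the leg, -x from leg to toe. Foot: x -71 to +3, z 0 to 6 mm; leg: x -3 to +3, z 0 to 95 mm. Handled by the top of the leg, pinched across its 6 mm.
- guide_toe (a point): The free end (toe) of the guide's foot: middle of its end face, in the guide's frame at x -71, y 0, z 3 mm.
- chain_case: Chain case: low closed grey metal box screwed to the bench (does not move), upright. Origin on the bench; -x is its front, roughly towards the robot. Spans x -85 to +105, y -45 to +45 mm (screw ears 15 mm high to y +-60); cover 5 mm thick, z 39 to 44 mm. Hollow inside: floor at z 6, x -79 to +62, y -39 to +39 mm; solid behind x +62.
- slot (a point): Centre of the slot, the only opening in the cover, at cover top: case x 35, y 0, z 44 mm. The slot spans case x +12 to +58, y -28 to +28 mm, so the 74 mm foot cannot go straight down. On both sides of it stand the gate's guide rails, y +-35 to +-42, x +11 to +105 mm, 8 mm above the cover.
- home (a point): Where the guide's origin ends up, on the case floor: case x 15, y 0, z 6 mm. The guide's axes are then parallel to the case's, the foot under the front cover with the toe towards the case's -x, the leg's front face at the slot's front edge.
- gate (a joint): How far the gate has slid to the case's -x, m: 0 open, 0.038 fully shut; starts 0 to 0.004. Dark steel plate, 66 mm wide, on top of the cover (z 44.5 to 48.5 mm); its front edge is at case x = 58 mm minus this value, so shut it leaves 8 mm of slot for the 6 mm leg. Slides at about 2 N, stays where left, and pushes the standing leg forward before it to its place.
- gate_tab (a point): Middle of the top of the gate's upright tab, by which it is pushed or pinched: dark plate 8 mm thick (case x), 30 mm wide (case y), standing 24 mm above the gate (case z 48 to 72 mm). In the case's frame at x = 76 mm minus the joint value, y 0, z 72 mm.
- masking_roll: Bystander: blue roll of masking tape lying flat, 74 mm across, 24 mm high; origin at the centre of its underside. To be left alone.
- tape_measure: Bystander: tape measure, 33x76x67 mm, standing; origin at the centre of its underside. To be left alone.
- ca_bottle: Bystander: small white glue bottle, 29 mm across, 79 mm tall; origin at the centre of its underside. To be left alone.
There are look-alikes about, which are no part of the job. What is shaped like the guide but black is not meant.

How it is judged:
On the way, in this order (a step that is already met when the one before it is completed fails the run):
1. the guide, tilted, has its toe through the slot and below the cover (z of guide_toe in the frame of chain_case below 0.036 m and x of guide_toe in the frame of chain_case between -0.079 and 0.058 m and y of guide_toe in the frame of chain_case between -0.03 and 0.03 m and angle between guide's own z axis and vertical above 0.2 rad), for 0.05 s.
2. the guide stands upright, foot flat on the case floor under the front cover, the gate still open (slid less than 20 mm) (z of guide in the frame of chain_case between 0.003 and 0.009 m and z of guide_toe in the frame of chain_case below 0.013 m and angle between guide's own z axis and vertical below 0.06 rad and x of guide_toe in the frame of chain_case below -0.03 m and x of guide in the frame of chain_case above 0.008 m and y of guide in the frame of chain_case between -0.015 and 0.015 m and value of joint gate below 0.02 m), for 0.2 s.
At the end, for the whole second after the job is handed in: The guide stands at rest, upright (0.06 rad), foot flat on the case floor (3 mm) under the front cover, toe to the front, leg up through the slot, 6 mm at most from the front edge and 15 mm from the slot's middle line; the gate is shut to within 5 mm behind it (z of guide in the frame of chain_case between 0.003 and 0.009 m and z of guide_toe in the frame of chain_case below 0.013 m and angle between guide's own z axis and vertical below 0.06 rad and x of guide_toe in the frame of chain_case below -0.03 m and x of guide in the frame of chain_case between 0.008 and 0.021 m and y of guide in the frame of chain_case between -0.015 and 0.015 m and value of joint gate above 0.033 m and linear speed of guide below 0.01 m/s and velocity of joint gate below 0.01 m/s); the robot touches nothing.
It fails at once if the masking-tape roll is moved more than 30 mm (distance of masking_roll from where it was at the start of the episode above 0.03 m).
It fails at once if the tape measure is moved more than 30 mm (distance of tape_measure from where it was at the start of the episode above 0.03 m).
It fails at once if the small white bottle is moved more than 30 mm (distance of ca_bottle from where it was at the start of the episode above 0.03 m).
It also fails if it takes over 56 s, if anything falls off the work surface, if the arm or the gripper's body presses on something with over 40 N, if the wrist force passes 120 N, or if a joint passes its speed limit or range.

## Working session

There is one attempt and no reset: what is moved stays moved. The work goes in short steps, each a Python script; the robot and the scene stay as the last script left them, time stands still between calls to the robot, and variables do not carry over. Pictures are saved under pics/ and viewed, at most 10 in all, crops included, and the job is handed in when it is done.

```bash
mkdir -p pics; cat > h.py <<'E'
from plant import *
import numpy as np, cv2
from scipy.spatial.transform import Rotation as Rot
def cloud(name):
    im,d=grab_frame(name); c=calibration(name); K=np.array(c["mtx"]);R=np.array(c["R"]);t=np.array(c["t"])
    v,u=np.mgrid[:400,:640]
    P=np.stack([(u-K[0,2])/K[0,0]*d,(v-K[1,2])/K[1,1]*d,d],-1)
    W=(P-t)@R   # R^T (P-t)
    W[d==0]=np.nan
    return im,W
def save(name,im): cv2.imwrite("pics/"+name,im[...,::-1])
E
python3 - <<'E'
from h import *
for n in("top","side"):
    im,W=cloud(n); save(n+"0.png",im); np.savez(n+"0.npz",im=im,W=W)
    c=calibration(n); print(n,-np.array(c["R"]).T@c["t"],np.array(c["R"])[2])
print(state())
E
```

```text
top [0.45711899 0.04075323 0.93623437] [ 0.18967105 -0.00796142 -0.98181541]
side [ 1.14063662 -0.00148662  0.73092151] [-0.62447292  0.04974626 -0.77946064]
{'time': 0.1, 'joint_pos': array([ 1.10650863,  0.41793015, -0.01033066,  1.61411427,  0.00471652,
        1.1106947 , -0.05303029]), 'joint_velocities': array([-4.57688484e-05, -2.44378128e-03, -4.29924860e-04, -3.33040831e-03,
        2.89435009e-04,  1.34097229e-03,  6.67281084e-04]), 'joint_efforts': array([ 1.54872632e-03, -8.65820146e+01,  6.80286884e-01, -4.35637343e+01,
        1.91166362e-02,  4.91098894e-03, -2.01902759e-05]), 'tool_pos': array([ 0.25631399, -0.56968068,  0.23071268]), 'orientation': array([ 9.77738166e-01,  2.09827938e-01, -1.61547318e-04, -5.37614744e-04]), 'force': array([0.3266573 , 0.38291731, 0.48388104]), 'wrist_torque': array([ 0.05218436, -0.01950126,  0.00290617]), 'grip_force': 0.0, 'width': 0.08532138089970384}
```

View pics/top0.png

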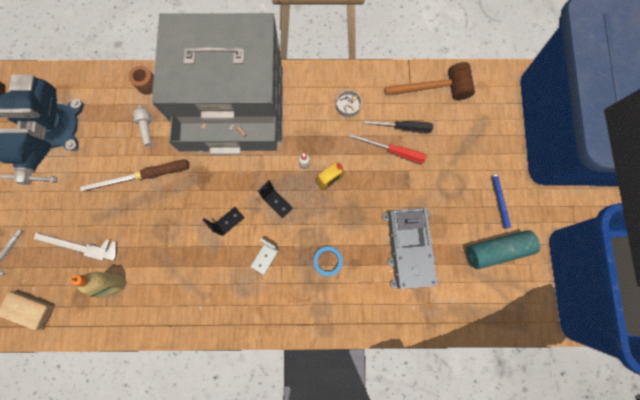

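View pics/side0.png

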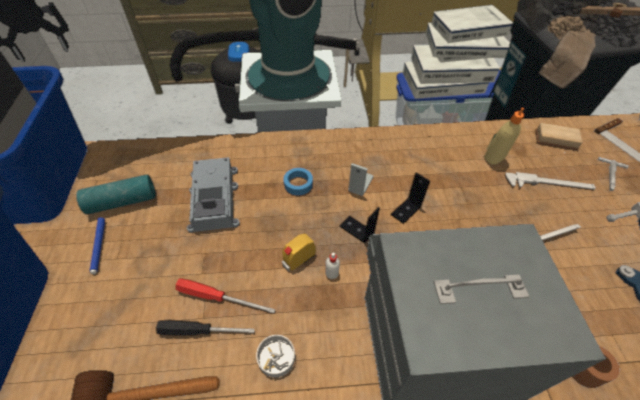

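Top view: the steel guide is at about (264,255), with its leg at the upper end (270,243). The case is at (411,248), slot towards +x. The roll (328,261), yellow tape (330,175) and bottle (304,161) are clear of the path between them.

```bash
python3 - <<'E'
from h import *
def rect(p): 
    r=cv2.minAreaRect(p.astype(np.float32)); return r,cv2.boxPoints(r)
for n,gb,cb in (("top",(235,295,225,285),(375,450,195,300)),("side",(335,380,155,205),(175,250,145,245))):
    z=np.load(n+"0.npz"); im,W=z["im"],z["W"]
    g=np.zeros((400,640),bool); g[gb[2]:gb[3],gb[0]:gb[1]]=1
    sat=im.max(-1).astype(int)-im.min(-1)
    m=g&(sat<40)&(im.min(-1)>80)
    for lo,hi in((.003,.012),(.02,.12),(.085,.11)):
        P=W[m&(W[...,2]>lo)&(W[...,2]<hi)]
        if len(P)>5: r,b=rect(P[:,:2]*1000); print(n,"guide",lo,len(P),np.round(P.mean(0),4),P[:,2].max(),np.round(r[0],1),np.round(r[1],1),round(r[2],1))
    c=np.zeros((400,640),bool); c[cb[2]:cb[3],cb[0]:cb[1]]=1
    for lo,hi in((.037,.0465),(.0465,.055),(.058,.08),(-.01,.03)):
        mm=c&(W[...,2]>lo)&(W[...,2]<hi)&(sat<40); P=W[mm]
        if len(P)>5: r,b=rect(P[:,:2]*1000); print(n,"case",lo,len(P),np.round(P.mean(0),4),np.round(r[0],1),np.round(r[1],1),round(r[2],1))
    for nm,bx in(("g",gb),("c",cb)):
        cr=im[bx[2]:bx[3],bx[0]:bx[1]]; save(f"{n}_{nm}.png",cv2.resize(cr,None,fx=5,fy=5,interpolation=cv2.INTER_CUBIC))
a=[cv2.resize(cv2.imread(f"pics/{x}.png"),(390,300) if 0 else None,fx=.72,fy=.72) for x in("top_g","side_g","top_c","side_c")]
H=max(i.shape[0] for i in a); a=[cv2.copyMakeBorder(i,0,H-i.shape[0],0,4,cv2.BORDER_CONSTANT) for i in a]
o=np.hstack(a); print(o.shape); f=min(800/o.shape[1],600/o.shape[0],1); cv2.imwrite("pics/mos.png",cv2.resize(o,None,fx=f,fy=f))
E
```

```text
top guide 0.003 427 [0.4979 0.1687 0.0078] 0.011987495545427315 [502.6 167.4] [42.7 77.2] 59.7
top guide 0.02 52 [0.5274 0.1457 0.0903] 0.0996031571111448 [528.9 147.9] [37.   6.3] 59.2
top guide 0.085 45 [0.5287 0.1476 0.0958] 0.0996031571111448 [528.9 147.9] [37.   6.3] 60.6
top case 0.037 1280 [ 0.491  -0.1999  0.0447] [ 520.9 -200.5] [189.8  90.9] 4.3
top case 0.0465 1156 [ 0.5375 -0.1982  0.0494] [ 520.8 -199.5] [189.1  89.3] 4.2
top case 0.058 52 [ 0.5831 -0.1946  0.0715] [ 583.2 -195.5] [29.5  7.7] 88.8
top case -0.01 747 [ 0.5351 -0.1856  0.0102] [ 526.5 -199.8] [195.8 119. ] 4.0
side guide 0.003 77 [0.5069 0.1766 0.0056] 0.011106630989570102 [504.2 165.8] [38.2 75.2] 57.9
side guide 0.02 200 [0.5371 0.1514 0.0653] 0.09479259075857599 [533.7 148.2] [38.1  8.9] 57.6
side guide 0.085 62 [0.5344 0.1482 0.0913] 0.09479259075857599 [533.2 148.6] [37.1  7.8] 58.1
side case 0.037 1527 [ 0.5132 -0.2025  0.0427] [ 524.5 -202.1] [192.4  90.5] 4.3
side case 0.0465 472 [ 0.5864 -0.1968  0.0488] [ 537.8 -201.6] [165.1  82.8] 4.3
side case 0.058 84 [ 0.5891 -0.1968  0.0666] [ 588.4 -197.7] [ 9.7 29.9] 4.1
side case -0.01 977 [ 0.5639 -0.191   0.0093] [ 503.7 -203.3] [243.8 118.4] 4.3
(378, 934, 3)
```

View pics/mos.png

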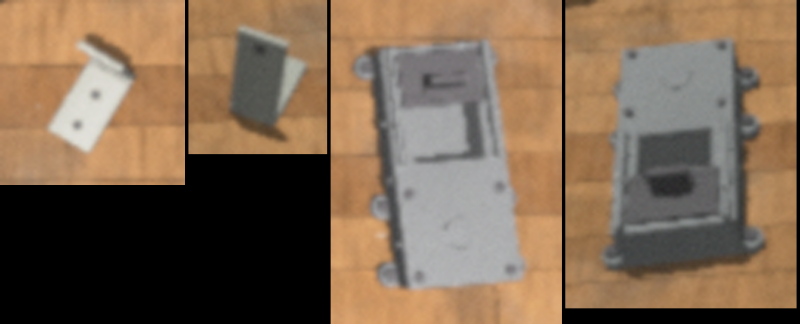

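```bash
cat >> h.py <<'E'
CY=np.radians(4.3); C0=np.array([.5127,-.2020,0])     # case pose
RC=Rot.from_euler("z",CY)
GL=.083-.019                                           # TCP height up the leg
def tool(x,z,th,y=0.,C=None):
    """guide (x,z mm, tilt rad) in case frame -> TCP pose"""
    C=C0 if C is None else C
    Rg=RC*Rot.from_euler("y",-th)
    p=C+RC.apply([x/1e3,y/1e3,z/1e3])+Rg.apply([0,0,GL])
    m=Rg.as_matrix(); return p,Rot.from_matrix(np.c_[m[:,1],m[:,0],-m[:,2]]).as_quat()
E
cat > plan.py <<'E'
import numpy as np, heapq
def rectpts(x0,x1,z0,z1,s):
    a=np.arange(x0,x1+.01,s); b=np.arange(z0,z1+.01,s)
    return np.r_[[(x,z) for x in a for z in(z0,z1)],[(x,z) for z in b for x in(x0,x1)]]
G=np.r_[rectpts(-71,3,0,6,2),rectpts(-3,3,0,95,2)]
H=np.r_[rectpts(-20,20,64,110,5),rectpts(-45,45,110,200,5)]
obs=[(-300,200,-100,6),(-85,-79,0,44),(-85,12,39,44),(54,105,39,48.5),(62,105,0,44),(68,80,44,72)]
def sd(P):
    m=np.full(P.shape[:-1],1e9)
    for a,b,c,d in obs:
        dx=np.maximum(a-P[...,0],P[...,0]-b); dz=np.maximum(c-P[...,1],P[...,1]-d)
        m=np.minimum(m,np.where((dx>0)|(dz>0),np.hypot(np.maximum(dx,0),np.maximum(dz,0)),np.maximum(dx,dz)))
    return m.min(-1)
X=np.arange(0,100,2);Z=np.arange(6.5,160,2);T=np.radians(np.arange(0,79,3))
xx,zz=np.meshgrid(X,Z,indexing="ij"); cl=np.zeros((len(X),len(Z),len(T)))
for k,t in enumerate(T):
    c,s=np.cos(t),np.sin(t); R=np.array([[c,s],[-s,c]])  # x->(c,s), z->(-s,c)
    o=np.stack([xx,zz],-1)[:,:,None]
    cl[...,k]=np.minimum(sd(o+G@R),sd(o+H@R)-4)
goal=(9,0,0); print("goal clear",cl[goal])
cl[:,0,0]=np.maximum(cl[:,0,0],.5)*(cl[:,0,0]>0)
D={goal:0};prev={};q=[(0,goal)]
N=[(i,j,k) for i in(-1,0,1) for j in(-1,0,1) for k in(-1,0,1) if i or j or k]
while q:
    d,n=heapq.heappop(q)
    if d>D[n]: continue
    if Z[n[1]]>130: break
    for e in N:
        m=tuple(np.add(n,e))
        if min(m)<0 or m[0]>=len(X) or m[1]>=len(Z) or m[2]>=len(T) or cl[m]<=.4: continue
        w=d+np.linalg.norm(e)*(1+40/max(cl[m],.3)**1.5)
        if w<D.get(m,1e9): D[m]=w;prev[m]=n;heapq.heappush(q,(w,m))
path=[n]
while path[-1]!=goal: path.append(prev[path[-1]])
P=np.array([(X[a],Z[b],T[c],cl[a,b,c]) for a,b,c in path]); np.save("path.npy",P)
Q=P.copy();Q[:,2]=np.degrees(Q[:,2]);np.set_printoptions(suppress=True,precision=1);print(Q[::2])
E
python3 plan.py
python3 - <<'E'
from h import *
P=np.load("path.npy"); q0=None
for p in P[::4]: 
    q=solve_ik(*tool(*p[:3])); print(None if q is None else np.round(q,2))
E
```

```text
goal clear 0.5
[[ 58.  130.5  69.   26.6]
 [ 58.  126.5  69.   23.7]
 [ 58.  122.5  69.   20.7]
 [ 58.  118.5  69.   18.2]
 [ 58.  114.5  69.   16.3]
 [ 58.  110.5  69.   15.1]
 [ 58.  106.5  69.   15. ]
 [ 58.  102.5  69.   15. ]
 [ 58.   98.5  69.   14.2]
 [ 58.   94.5  66.   13.5]
 [ 58.   90.5  66.   13.5]
 [ 58.   86.5  63.   13.4]
 [ 58.   82.5  60.   12.1]
 [ 58.   78.5  57.   11.1]
 [ 58.   74.5  54.    9.6]
 [ 58.   70.5  51.    8.2]
 [ 58.   66.5  48.    7.7]
 [ 58.   62.5  42.    7.4]
 [ 56.   58.5  39.    6.6]
 [ 52.   54.5  36.    5. ]
 [ 48.   50.5  33.    4. ]
 [ 46.   46.5  30.    4.5]
 [ 46.   42.5  24.    4.7]
 [ 44.   38.5  21.    6. ]
 [ 44.   34.5  18.    6.6]
 [ 40.   30.5  12.    8.2]
 [ 36.   26.5   9.    9.4]
 [ 32.   22.5   3.   11.5]
 [ 28.   18.5   0.   12.5]
 [ 24.   14.5   0.    8.5]
 [ 20.   10.5   0.    4.5]
 [ 18.    6.5   0.    0.5]]
[ 1.66  0.87 -1.09  2.45  3.65  0.58 -2.55]
[ 1.66  0.91 -1.09  2.45  3.63  0.58 -2.49]
[ 1.67  0.95 -1.1   2.45  3.61  0.58 -2.43]
[ 1.67  0.99 -1.1   2.45  3.58  0.57 -2.38]
[ 1.67  1.03 -1.1   2.45  3.56  0.57 -2.32]
[ 1.65  0.98 -1.09  2.44  3.5   0.54 -2.32]
[ 1.59  0.86 -1.09  2.42  3.4   0.46 -2.37]
[ 1.54  0.76 -1.09  2.39  3.26  0.35 -2.36]
[ 1.48  0.68 -1.08  2.34  3.02  0.24 -2.21]
[ 1.49  0.71 -1.21  2.26  1.73  0.26 -0.99]
[ 1.38  0.61 -1.1   2.22  1.22  0.24 -0.56]
[ 0.84  0.4  -0.5   2.13  0.    0.28  0.48]
[ 0.8   0.44 -0.5   2.06  0.18  0.42  0.29]
[ 0.73  0.49 -0.49  1.95  0.28  0.62  0.16]
[ 0.63  0.55 -0.43  1.84  0.3   0.81  0.13]
[ 0.64  0.55 -0.42  1.86  0.31  0.79  0.12]
```

```bash
for m in 28 31 34; do sed "s/arange(0,79,3)/arange(0,$m,3)/; s/\[::2\]/[::4]/" plan.py > p2.py; echo == $m; python3 p2.py|awk 'NR<40'; cp path.npy path$m.npy
python3 - <<'E'
from h import *
P=np.load("path.npy"); print("min clear",P[:-4,3].min())
bad=None
for f in (0,):
    for p in P[::4]:
        q=solve_ik(*tool(*p[:3])); print(None if q is None else np.round(q,2))
E
done
python3 - <<'E'
from h import *
# grasp pose
yaw=np.radians(-31); m=Rot.from_euler("z",yaw).as_matrix()
for s in(1,-1):
    print(s,np.round(solve_ik([.531,.148,.14],Rot.from_matrix(np.c_[s*m[:,1],s*m[:,0],-m[:,2]]).as_quat()),2))
E
```

```text
== 28
goal clear 0.5
[[62.  52.5 24.   0.4]
 [54.  50.5 27.   1.8]
 [46.  44.5 27.   4.5]
 [44.  36.5 18.   6.3]
 [38.  28.5  9.   8.5]
 [30.  20.5  0.  12.5]
 [22.  12.5  0.   6.5]]
min clear 0.4054821796427738
[ 0.83  0.41 -0.51  2.09  0.04  0.31  0.43]
[ 0.87  0.4  -0.52  2.15 -0.11  0.23  0.6 ]
[ 0.88  0.4  -0.52  2.16 -0.13  0.21  0.63]
[ 0.8   0.43 -0.5   2.05  0.18  0.42  0.29]
[ 0.73  0.49 -0.49  1.94  0.28  0.63  0.16]
[ 0.63  0.55 -0.43  1.83  0.3   0.82  0.13]
[ 0.64  0.55 -0.42  1.86  0.31  0.8   0.13]
== 31
goal clear 0.5
[[62.  52.5 24.   0.4]
 [54.  52.5 30.   3.3]
 [46.  46.5 30.   4.5]
 [44.  38.5 21.   6. ]
 [40.  30.5 12.   8.2]
 [32.  22.5  3.  11.5]
 [24.  14.5  0.   8.5]
 [18.   6.5  0.   0.5]]
min clear 0.4054821796427738
[ 0.83  0.41 -0.51  2.09  0.04  0.31  0.43]
[ 1.21  0.5  -0.91  2.17  0.67  0.21 -0.1 ]
[ 1.35  0.61 -1.09  2.19  1.07  0.3  -0.43]
[ 0.82  0.42 -0.5   2.09  0.1   0.35  0.37]
[ 0.76  0.47 -0.5   1.98  0.26  0.56  0.19]
[ 0.66  0.53 -0.45  1.87  0.3   0.75  0.14]
[ 0.63  0.55 -0.42  1.85  0.31  0.8   0.13]
[ 0.64  0.56 -0.42  1.87  0.31  0.78  0.12]
== 34
goal clear 0.5
[[62.  52.5 24.   0.4]
 [56.  54.5 33.   3.9]
 [48.  48.5 33.   3.8]
 [46.  40.5 24.   5.3]
 [42.  32.5 15.   8. ]
 [34.  24.5  6.  10.7]
 [26.  16.5  0.  10.5]
 [18.   8.5  0.   2.5]]
min clear 0.4054821796427738
[ 0.83  0.41 -0.51  2.09  0.04  0.31  0.43]
[ 1.37  0.61 -1.1   2.2   1.18  0.25 -0.53]
[ 1.38  0.62 -1.1   2.22  1.24  0.25 -0.58]
[ 0.84  0.41 -0.5   2.13  0.01  0.28  0.48]
[ 0.78  0.45 -0.5   2.02  0.23  0.49  0.23]
[ 0.7   0.51 -0.47  1.91  0.3   0.69  0.14]
[ 0.63  0.55 -0.43  1.85  0.3   0.81  0.13]
[ 0.64  0.55 -0.42  1.87  0.31  0.79  0.12]
1 [ 0.3   0.52 -0.81  1.86  0.45  0.96 -1.25]
-1 [ 0.48  0.65 -1.08  1.86  0.66  1.05  1.73]
```

```bash
cat >> h.py <<'E'
GH=.083
def tool2(x,z,th,phi,s=1,y=0.,C=None,R0=None):
    C=C0 if C is None else C; R0=RC if R0 is None else R0
    Rg=R0*Rot.from_euler("y",-th); Rt=Rg*Rot.from_euler("x",phi)
    m=Rt.as_matrix()
    p=C+R0.apply([x/1e3,y/1e3,z/1e3])+Rg.apply([0,0,GH])-.019*m[:,2]
    return p,Rot.from_matrix(np.c_[s*m[:,1],s*m[:,0],-m[:,2]]).as_quat()
RG=Rot.from_euler("z",np.radians(-31)); G0=np.array([.531,.148,0])
E
for m in 40 43 46 52; do sed "s/arange(0,79,3)/arange(0,$m,3)/; s/\[::2\]/[::6]/" plan.py > p2.py; echo == $m; python3 p2.py; cp path.npy path$m.npy; done
python3 - <<'E'
from h import *
P=np.load("path52.npy"); print(P[:-5,3].min())
for phi in(-40,-30,-20,20,30,40):
    print("phi",phi)
    f=np.radians(phi)
    for p in [(0,40,0,'g')]+list(P[::7]):
        q=solve_ik(*(tool2(0,40,0,f,C=G0,R0=RG) if len(p)==4 and p[3]=='g' else tool2(*p[:3],f)))
        print(None if q is None else np.round(q,2))
E
```

```text
== 40
goal clear 0.5
[[ 76.  130.5  27.   48.5]
 [ 76.  118.5  27.   37.8]
 [ 76.  106.5  27.   27.1]
 [ 76.   94.5  27.   16.4]
 [ 76.   82.5  36.    3.4]
 [ 64.   70.5  39.    1.7]
 [ 56.   58.5  39.    6.6]
 [ 46.   46.5  30.    4.5]
 [ 44.   34.5  18.    6.6]
 [ 32.   22.5   3.   11.5]
 [ 20.   10.5   0.    4.5]]
== 43
goal clear 0.5
[[ 76.  130.5  42.   38.1]
 [ 76.  118.5  42.   29.2]
 [ 76.  106.5  42.   18.7]
 [ 76.   94.5  42.   10.4]
 [ 74.   82.5  42.    3.8]
 [ 62.   70.5  42.    3.8]
 [ 56.   58.5  39.    6.6]
 [ 46.   46.5  30.    4.5]
 [ 44.   34.5  18.    6.6]
 [ 32.   22.5   3.   11.5]
 [ 20.   10.5   0.    4.5]]
== 46
goal clear 0.5
[[ 76.  130.5  45.   35.7]
 [ 76.  118.5  45.   27.2]
 [ 76.  106.5  45.   18.5]
 [ 76.   94.5  45.   10.3]
 [ 72.   82.5  45.    4.7]
 [ 60.   70.5  45.    5.7]
 [ 56.   58.5  39.    6.6]
 [ 46.   46.5  30.    4.5]
 [ 44.   34.5  18.    6.6]
 [ 32.   22.5   3.   11.5]
 [ 20.   10.5   0.    4.5]]
== 52
goal clear 0.5
[[ 72.  130.5  51.   33.7]
 [ 72.  118.5  51.   24.7]
 [ 72.  106.5  51.   15.4]
 [ 72.   94.5  51.   10.7]
 [ 66.   82.5 
[... 2179 characters left out ...]
68 -0.68  2.06 -1.03  0.7   1.97]
[ 1.34  0.71 -0.69  2.08 -1.02  0.68  2.  ]
[ 1.26  0.66 -0.65  2.03 -0.84  0.68  1.7 ]
[ 1.11  0.62 -0.56  1.95 -0.62  0.75  1.34]
[ 0.99  0.66 -0.55  1.81 -0.32  0.88  0.89]
[ 0.86  0.73 -0.5   1.66 -0.14  1.09  0.59]
phi 40
[ 0.57  0.51 -0.72  2.19 -1.01  0.29  0.39]
[ 1.28  0.67 -0.64  1.95 -0.89  0.95  1.82]
[ 1.28  0.7  -0.64  1.95 -0.88  0.93  1.83]
[ 1.29  0.73 -0.65  1.95 -0.88  0.9   1.85]
[ 1.29  0.76 -0.65  1.95 -0.87  0.88  1.86]
[ 1.31  0.78 -0.65  1.97 -0.86  0.87  1.89]
[ 1.25  0.76 -0.64  1.92 -0.73  0.87  1.64]
[ 1.13  0.72 -0.57  1.86 -0.59  0.93  1.35]
[ 1.02  0.75 -0.55  1.73 -0.38  1.04  0.97]
[ 0.91  0.81 -0.51  1.59 -0.24  1.2   0.68]
```

```bash
cat >> h.py <<'E'
PHI=np.radians(30)
E
python3 - <<'E'
from h import *
p,q=tool2(0,0,0,PHI,C=G0,R0=RG); a=Rot.from_quat(q).as_matrix()[:,2]
grip(.05); move_ptp(p-.13*a,q); print(state()["time"])
print(movel(p,speed=.1,stop_force=8)); s=state(); print(s["tool_pos"]-p,s["force"])
im,W=cloud("side"); save("g1.png",cv2.resize(im[110:230,270:450],None,fx=4,fy=4))
grip(0); s=state(); print(s["width"],s["grip_force"],s["time"])
im,W=cloud("side"); save("g2.png",cv2.resize(im[110:230,270:450],None,fx=4,fy=4))
E
```

```text
3.05
False
[ 0.00017746 -0.00027691  0.00040738] [-0.22637966 -0.29105139 -0.0142046 ]
0.005312622690888671 58.81849408149719 5.0167
```

View pics/g2.png

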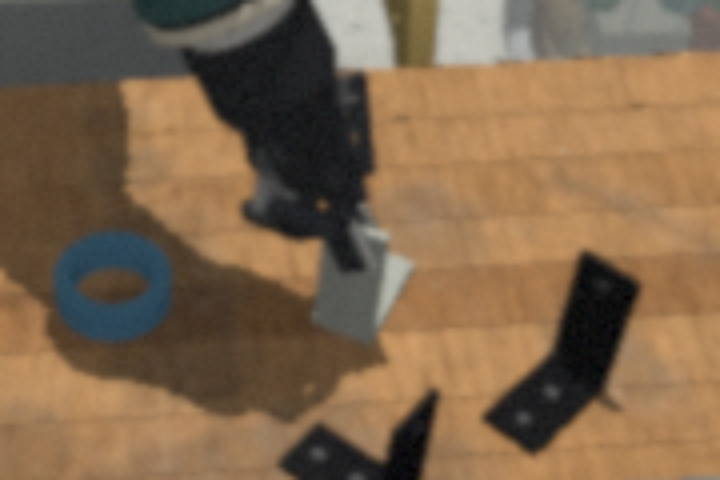

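The guide's leg top is pinched squarely at (355,240) in the crop, clear of the roll and the black look-alikes. Lifting to the pre-entry pose and overlaying the model to check.

```bash
cat >> h.py <<'E'
def proj(name,X):
    c=calibration(name); p=np.asarray(X)@np.array(c["R"]).T+c["t"]; p=p@np.array(c["mtx"]).T; return p[:,:2]/p[:,2:]
def box(a,b): return np.array([[x,y,z] for x in(a[0],b[0]) for y in(a[1],b[1]) for z in(a[2],b[2])])/1e3
ED=[(i,j) for i in range(8) for j in range(i+1,8) if bin(i^j).count("1")==1]
def guide_pose():
    s=state(); m=Rot.from_quat(s["orientation"]).as_matrix(); Rt=Rot.from_matrix(np.c_[m[:,1],m[:,0],-m[:,2]])
    Rg=Rt*Rot.from_euler("x",-PHI); g=s["tool_pos"]+.019*(-m[:,2]); return g-Rg.apply([0,0,GH]),Rg
def overlay(name,im,bx,f,fn):
    o=cv2.resize(im[bx[2]:bx[3],bx[0]:bx[1]],None,fx=f,fy=f,interpolation=cv2.INTER_CUBIC)[...,::-1].copy()
    g,Rg=guide_pose()
    for B,(T,R),col in((box((-71,-20,0),(3,20,6)),(g,Rg),(0,0,255)),(box((-3,-20,0),(3,20,95)),(g,Rg),(0,255,255)),
      (box((12,-28,44),(58,28,44)),(C0,RC),(255,0,0)),(box((-85,-45,44),(105,45,44)),(C0,RC),(0,255,0)),(box((69,-15,48),(77,15,72)),(C0,RC),(255,0,255))):
        u=((proj(name,R.apply(B)+T)+.5-[bx[0],bx[2]])*f).astype(int)
        for i,j in ED: cv2.line(o,tuple(map(int,u[i])),tuple(map(int,u[j])),col,1,cv2.LINE_AA)
    cv2.imwrite("pics/"+fn,o)
E
python3 - <<'E'
from h import *
s=state(); movel(s["tool_pos"]+[0,0,.12],speed=.15)
p,q=tool2(72,150,np.radians(51),PHI); move_ptp(p,q); s=state(); print(s["time"],s["tool_pos"]-p,s["width"],np.round(s["joint_pos"],2))
a=cloud("top")[0]; b=cloud("side")[0]
overlay("top",a,(360,460,180,300),4,"o1.png"); overlay("side",b,(165,265,120,240),4,"o2.png")
cv2.imwrite("pics/o12.png",np.hstack([cv2.imread("pics/o1.png"),cv2.imread("pics/o2.png")]))
E
```

```text
7.875 [ 1.66925459e-04  7.07893822e-04 -2.63241212e-05] 0.0048994485652705585 [ 1.44  0.61 -0.84  2.05 -0.9   0.72  1.77]
```

View pics/o12.png

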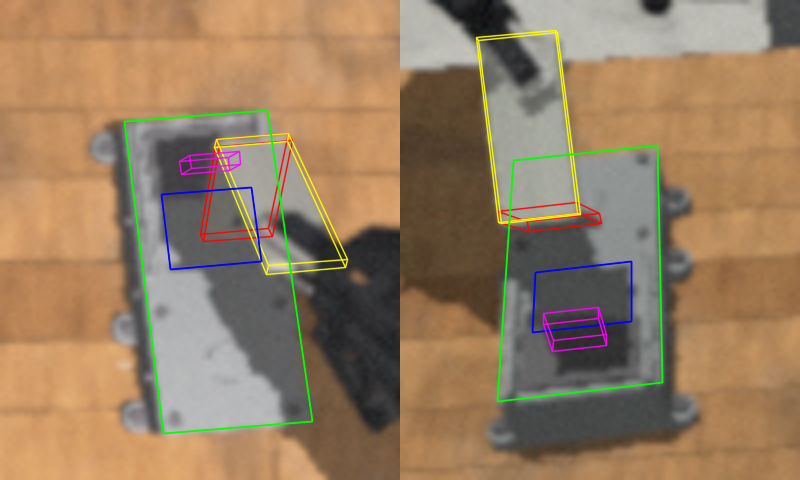

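```bash
python3 - <<'E'
from h import *
P=np.load("path52.npy"); P=P[P[:,1]>10]; P=np.vstack([P[::3],P[-1]])
ref=state()["force"]
for i,w in enumerate(P):
    p,q=tool2(*w[:3],PHI); h=movel(p,q,speed=.06 if w[1]<95 else .12,stop_force=12); s=state()
    if h or i%4==0 or i==len(P)-1: print(np.round([w[0],w[1],np.degrees(w[2])],1),h,np.round(s["force"]-ref,1),round(s["time"],2),np.round(1e3*(s["tool_pos"]-p),1))
    if h: break
a=cloud("top")[0]; b=cloud("side")[0]
overlay("top",a,(360,460,180,300),4,"o1.png"); overlay("side",b,(165,265,120,240),4,"o2.png")
cv2.imwrite("pics/o34.png",np.hstack([cv2.imread("pics/o1.png"),cv2.imread("pics/o2.png")]))
E
```

```text
[ 72.  130.5  51. ] False [ 0.5 -0.   0.3] 8.29 [ 0.   0.5 -0.1]
[ 72.  106.5  51. ] False [-0.8 -0.2 -0.3] 9.29 [-0.1  0.1 -0.3]
[66.  82.5 51. ] False [-0.   0.7 -1.1] 10.32 [-0.3 -0.1 -0.3]
[56.  58.5 39. ] False [-1.4 -0.1 -0.6] 11.44 [ 0.   0.5 -0.2]
[44.  34.5 18. ] False [-0.5  0.3  0.1] 12.53 [-0.1  0.5 -0.4]
[20.  10.5  0. ] False [-0.9  0.1 -0.9] 13.65 [-0.6 -0.3 -0.2]
[20.  10.5  0. ] False [-0.6  0.3 -1.1] 13.9 [0.1 0.  0.1]
```

View pics/o34.png

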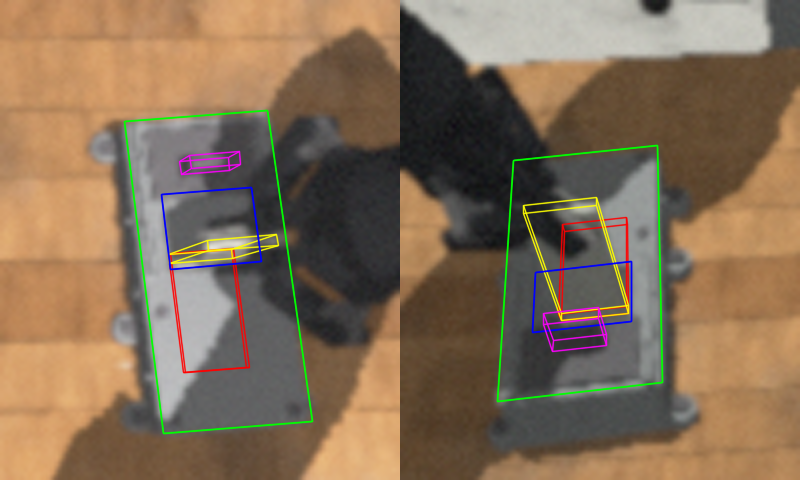

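The guide went in without contact: the leg stands in the slot at (215,250) in the top crop and the foot is under the front cover. Next: lower, release, back off, check.

```bash
python3 - <<'E'
from h import *
p,q=tool2(18,4.5,0,PHI); a=Rot.from_quat(q).as_matrix()[:,2]
h=movel(p,q,speed=.015,stop_force=4); s=state(); print(h,1e3*(s["tool_pos"]-p),s["force"],s["time"])
dwell(.1); grip(.03); dwell(.2); movel(state()["tool_pos"]-.10*a,speed=.12); print(state()["time"])
z=cloud("top"); b=cloud("side")[0]; im,W=z
m=np.zeros((400,640),bool); m[195:300,375:450]=1
L=W[m&(W[...,2]>.085)&(W[...,2]<.115)&(np.linalg.norm(W[...,:2]-(C0+RC.apply([.015,0,0]))[:2],axis=-1)<.04)]; print(len(L),RC.inv().apply(L-C0).mean(0)*1e3)
T=W[m&(W[...,2]>.06)&(W[...,2]<.08)]; T=RC.inv().apply(T-C0)*1e3; T=T[(T[:,0]>60)]; print(len(T),np.median(T,0))
cv2.imwrite("pics/o56.png",cv2.resize(np.hstack([a[...,::-1] for a in(im[180:300,360:460],b[120:240,165:265])]),None,fx=4,fy=4,interpolation=cv2.INTER_CUBIC))
E
```

```text
True [0.78522589 0.12800642 1.70890981] [-0.00908827 -0.13004825  5.59203391] 14.3667
16.0083
55 [ 17.54308332   3.5922392  100.94792146]
51 [70.77083146  2.90627717 72.25854909]
```

View pics/o56.png

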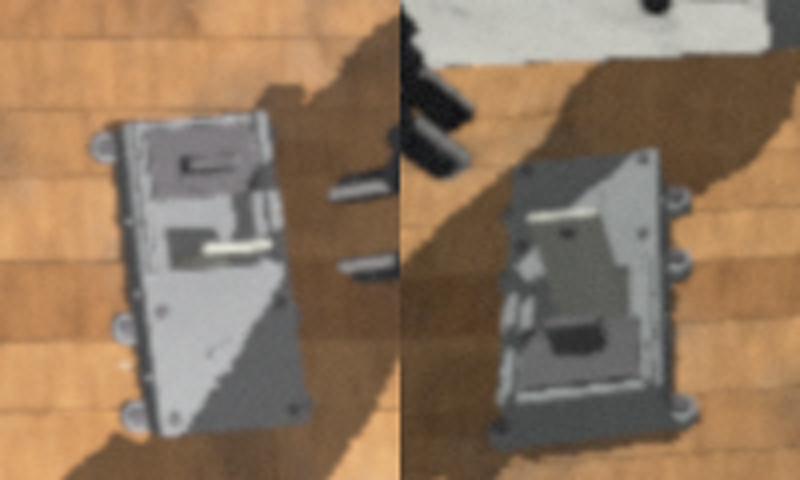

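The guide stands upright at case x≈17.5 with its leg top at z≈101. The gate is still open, its tab at (208,165) in the top crop. Pushing the tab from behind with closed fingers.

```bash
python3 - <<'E'
from h import *
movel(state()["tool_pos"]+[0,0,.06],speed=.2)
grip(0)
p,q=tool2(118,100,0,0); move_ptp(p,q); print(state()["time"],np.round(state()["joint_pos"],2))
p,q=tool2(112,-7,0,0); print(movel(p,speed=.12,stop_force=8)); ref=state()["force"]
e,_=tool2(42,-7,0,0); h=movel(e,speed=.04,stop_force=12); s=state()
x=RC.inv().apply(s["tool_pos"]-C0)*1e3; print(h,x,s["force"]-ref,s["time"])
b,W=cloud("side"); a=cloud("top")[0]
T=RC.inv().apply((W-C0).reshape(-1,3))*1e3
cv2.imwrite("pics/o78.png",cv2.resize(np.hstack([a[...,::-1] for a in(a[180:300,360:460],b[120:240,165:265])]),None,fx=4,fy=4,interpolation=cv2.INTER_CUBIC))
E
```

```text
17.65 [ 0.34  0.55 -0.12  1.58  0.07  1.02  0.27]
False
True [54.44715474  0.11125237 57.26566388] [ 5.28424049  0.62707821 -1.74690087] 20.0083
```

View pics/o78.png

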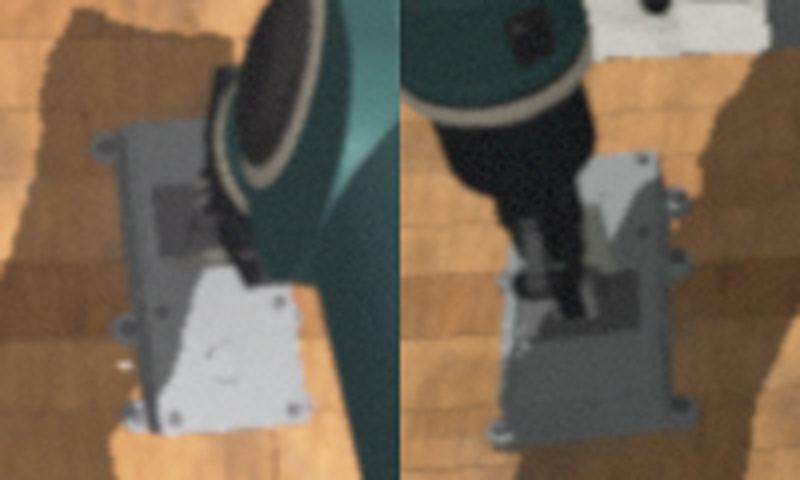

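The gate plate now reaches the leg (about (190,255) top, (580,310) side). The push stopped on force, so I back off and measure.

```bash
python3 - <<'E'
from h import *
s=state(); movel(s["tool_pos"]+RC.apply([.04,0,0]),speed=.1); movel(state()["tool_pos"]+[0,0,.10],speed=.15)
p,q=tool2(160,100,0,0,y=-150); move_ptp(p,q); print(state()["time"])
im,W=cloud("top"); b=cloud("side")[0]
m=np.zeros((400,640),bool); m[195:300,375:450]=1
Q=RC.inv().apply((W-C0).reshape(-1,3)).reshape(W.shape)*1e3
i=m&(abs(Q[...,1])<30)
for lo,hi in((85,112),(60,80)):
    T=Q[i&(Q[...,2]>lo)&(Q[...,2]<hi)&(abs(Q[...,0]-30)<60)]; print(len(T),np.median(T,0),T.min(0),T.max(0))
cv2.imwrite("pics/o9.png",cv2.resize(np.hstack([a[...,::-1] for a in(im[180:300,360:460],b[120:240,165:265])]),None,fx=4,fy=4,interpolation=cv2.INTER_CUBIC))
E
```

```text
22.1833
59 [ 14.53989032   2.87987652 102.1365819 ] [ 11.77499805 -17.90724428  85.34219728] [ 17.95932298  21.92132554 106.70186041]
61 [34.71232815  3.36692209 72.52767981] [ 11.76012261 -14.17941186  60.07926826] [39.84960428 22.52581953 77.89221354]
```

View pics/o9.png

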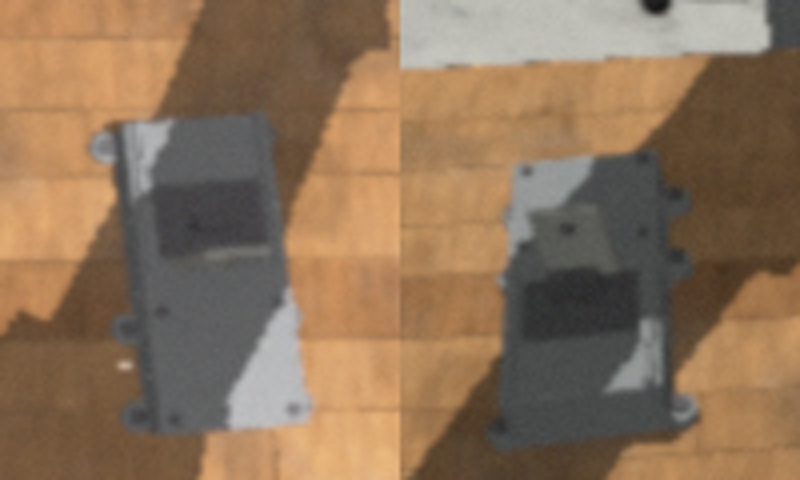

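The gate is shut against the leg: its tab moved about 36 mm from a start of about 3 mm. The leg is upright at case x≈15, and the robot is clear.

```bash
python3 -c "
from plant import *
print(close_job(), state()['time'])"
```

```text
the job is handed in; nothing more can be done
the job is handed in; nothing more can be done
```

I handed the job in at about 22 s: the last camera check showed the guide upright in the case with its foot under the front cover and the gate shut behind the leg, but no verdict came back, and I did not re-measure the three bystanders, which the arm stayed clear of.

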